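# Fit a filtration funnel on the vacuum manifold and set its valve

### The arm

A 7-joint arm with a two-finger parallel gripper is mounted at the origin on the work surface. World frame = base frame: x ahead of the robot, y to its left, z up, the work surface at z = 0. Lengths are in m, angles in rad, forces in N, time in s.
With the tool pointing down it reaches from about 0.4 to 0.85 m from the base axis. Payload 4.5 kg.
Tool frame: the origin (TCP) lies midway between the tips of the shut fingers; the grasp point (between the pads) lies behind it (arm.grasp_offset is the z of the grasp point in the tool frame, in m); z points along the fingers, y is the line along which they close (so a half turn about z gives the same grasp; the last joint's range is limited). The gripper opens to 88 mm and grips with 3 to 60 N. Pads are 18 mm wide; open, the fingers measure 123 mm over their backs; the gripper's body (75 mm by 187 mm) begins 45 mm behind the grasp point.
Start: joints at [1.285, 0.689, -0.195, 1.565, 0.157, 0.902, -0.215], TCP at [0.197, -0.593, 0.239] pointing down, gripper open.
Joint ranges: [-3.01, 3.01], [-0.46, 2.08], [-1.47, 1.51], [0.13, 2.56], [-1, 4.14], [0.04, 2.09], [-2.66, 2.66]. Speed limits (rad/s): [2.57, 2.57, 3.14, 3.14, 3.14, 3.14, 3.14].

### API

Orientations are given as a unit quaternion [w, x, y, z].
In Python, from station import arm gives the robot as it stands.
- The arm moves only by the tool send_rows, never from a script. Its argument "deltas" is a list of rows, each an object with "dp": the shift along the tool's x, y, z in units of 30 mm (1.0 is 30 mm), a list of three; "twist": the turn, a rotation vector about the tool's x, y, z in units of 30 degrees (1.0 is 30 degrees), a list of three; "grip": the closure, from -1 (fully open) to 1 (shut). A call has 1 to 20 rows; each row shifts and turns the commanded pose from where the row before left it, along the tool's axes as they then stand; what a row does not reach is not made up. A row lasts 1/10 s, in which the tool goes at most 50 mm and 8.59 degrees, less where a joint would pass 70% of its speed; a pose out of reach is approached as far as the arm can. A call with a number of a shift or a turn outside -1 to 1 is refused whole. A call with a gripper value outside its range is refused whole. The fingers move at their own pace and stop on an object; the grip force is fixed at half the most. Time passes only in rows, so rows that do not move let the fingers close. It gives the time, the measured TCP pose, the force, the opening and the grip force at its end, in the units of the state.
- arm.observe(): the state, without advancing time (a new reading comes with each control period).
- arm.read_camera(name): name is "side" or "top"; returns (picture, depth): 420x560x3 uint8, blue, green, red; 420x560 float32, m along the optical axis (not along the pixel's ray), 0 where there is no reading.
- arm.camera_params(name): a dict with "mtx" (3x3 intrinsics, pixels), "R" (3x3) and "t" (3): a world point X has camera coordinates R X + t. Camera axes: x right, y down, z forward; pixel columns grow to the right and rows downward; lengths in m; the calibration is good to about 2 mm. A picture is of the moment at which its call begins. camera_params takes no time and is no camera call.
- arm.finish_job(): hands the job in; it is judged then, once.
The state is a dict: "time": time; "qpos": joint angles; "qvel": joint speeds; "joint_efforts": joint torques, N m; "position": TCP position; "ee_rot": TCP orientation; "contact_force": force on the tool from outside, world axes, zero at the start; "wrist_torque": the same for the moment, N m; "finger_gap": finger opening in m; "grip_force": force on a finger pad.
Only numpy, scipy, OpenCV 4.12 (cv2) and the standard library are available. Lean on these libraries where they do the work, as an engineer would, in place of code of your own. Each camera call takes 0.05 s, during which the arm holds its last target. There are 200 camera calls.

### The job

Fit the loose steel funnel over the bare filter holder on the vacuum manifold: keep hold of it and slide it down until it is fully home on the flange, then let go. After that, open the manifold's vacuum valve to half, with its lever at 45 degrees, midway between closed and open. Leave the two lidded funnels, the beaker and the brown bottle undisturbed.

Things in the scene. Friction and masses are not known exactly. Their poses are not given: they have to be found in the camera images.
- funnel: The loose funnel: a plain steel tube open at both ends, 110 mm high, about 200 g, standing upright on the bench, wide end (skirt) down. Tube 52 mm outside, bore 45 mm; skirt, the lowest 22 mm: 60 mm outside, bore 51 mm. Origin at the centre of its lower edge, z up along its axis. Hold it across the tube from above.
- holder_seat (a point): The bare filter holder, the only one of three without a funnel (any of the three places). This point: centre of the upper face of its 64 mm flange, 100 mm above the bench, where the funnel's lower edge rests when home; z up, x and y parallel to the manifold's.
- holder_top (a point): Centre of the top of the bare holder's head, 20 mm above holder_seat. The head stands on the flange: round, 47 mm diameter, 20 mm high, top edge bevelled by 3 mm, a white membrane on top. The funnel's skirt slides over it with 2 mm clearance all round.
- manifold: The fixed vacuum manifold: a 34 mm steel pipe, axis 55 mm above the bench, carrying three filter holders in a row 125 mm apart, with a lever ball valve 250 mm from its middle at its right end (-y), after which the pipe turns down into the bench 330 mm from the middle. Origin on the bench under the pipe's middle; y along the pipe, z up.
- valve (a joint): Angle of the vacuum valve's lever in rad: 0 closed (lever across the pipe, along the manifold's -x, towards the robot), 1.571 fully open (along the pipe, the manifold's -y, away from the holders). Opens anticlockwise seen from above. Starts closed or slightly ajar; about 0.2 N m of friction; stays where it is left.
- lever_grip (a point): Middle of the grip of the valve lever, 85 mm from the stem axis and 106 mm above the bench: a grey sleeve 62 mm long, 18 mm wide and 10 mm high, level. It turns with the lever. Pinch it across its width from above.
- valve_stem (a point): Point on the valve's upright stem axis, about which the lever turns, at the height of lever_grip.
- funnel_b: A lidded steel funnel that stands home on another holder of the manifold: same tube and skirt, with a flat 58 mm lid and a low knob, 122 mm high in all, its top 222 mm above the bench. Origin at the centre of its lower edge. Loose; leave it alone.
- funnel_c: The other lidded steel funnel, the same, on the third holder. Leave it alone.
- beaker: Glass beaker, 70 mm across, 95 mm high, origin under its centre. Leave it alone.
- bottle: Brown bottle with a blue cap, 82 mm across, 170 mm high, origin under its centre. Leave it alone.
There are look-alikes about, which are no part of the job. Leave any green, purple or red look-alike of the funnel alone.

How it is judged:
By the outcome, as a careful person would: the job done as asked, in the order asked, and still so for the second after the job is handed in, with the robot touching nothing.
It also fails if it takes over 67 s, if anything falls off the work surface, if the arm or the gripper's body presses on something with over 40 N, if the wrist force passes 120 N, or if a joint passes its speed limit or range.

## Working session

There is one attempt and no reset: what is moved stays moved. The work goes in short steps, Python scripts to look and compute and a tool call to move; the robot and the scene stay as the last step left them, time stands still between calls to the robot, and variables do not carry over. Pictures are saved under pics/ and viewed, at most 10 in all, crops included, and the job is handed in when it is done.

Besides the shell and the picture viewer there is one more tool, called in YAML: its name, and indented under it one key for each argument. send_rows: Moves the arm, as the interface text tells. Shifts and turns lie within -1 to 1; 1 stands for 30 mm of shift or 30 degrees of turn. Its arguments: {"type":"object","properties":{"deltas":{"type":"array","items":{"type":"object","properties":{"dp":{"type":"array","items":{"type":"number","minimum":-1,"maximum":1}},"twist":{"type":"array","items":{"type":"number","minimum":-1,"maximum":1}},"grip":{"type":"number"}}}}},"required":["deltas"]}

```bash
mkdir -p pics; python3 - <<'E'
from station import arm
import cv2,numpy as np
np.set_printoptions(precision=4,suppress=True)
for n in("side","top"):
    p,d=arm.read_camera(n); cv2.imwrite(f"pics/{n}0.png",p); np.savez(f"/tmp/{n}0.npz",p=p,d=d)
    c=arm.camera_params(n); print(n,c)
print(arm.observe(),arm.grasp_offset)
E
```

```text
side {'mtx': array([[401.9704,   0.    , 281.5614],
       [  0.    , 401.9704, 214.9119],
       [  0.    ,   0.    ,   1.    ]]), 'R': array([[-0.6907, -0.7229, -0.0181],
       [-0.5186,  0.5126, -0.6843],
       [ 0.504 , -0.4633, -0.7289]]), 't': array([0.4249, 0.2672, 1.0272])}
top {'mtx': array([[397.1649,   0.    , 272.1455],
       [  0.    , 397.1649, 212.5592],
       [  0.    ,   0.    ,   1.    ]]), 'R': array([[ 0.0096, -0.9999, -0.0122],
       [-0.9987, -0.009 , -0.0504],
       [ 0.0503,  0.0127, -0.9987]]), 't': array([0.1003, 0.5094, 0.9189])}
{'time': 0.1, 'qpos': array([ 1.2848,  0.6899, -0.1945,  1.5662,  0.1573,  0.9025, -0.2151]), 'qvel': array([ 0.0004, -0.003 , -0.0002, -0.0035, -0.0005, -0.0004, -0.0014]), 'joint_efforts': array([ -0.0032, -52.8496,  -1.2716, -15.3837,  -0.0526,   0.002 ,
         0.    ]), 'position': array([ 0.1963, -0.5928,  0.238 ]), 'ee_rot': array([-0.0008,  0.9872,  0.1593, -0.0002]), 'contact_force': array([-0.4855, -0.9383, -0.2873]), 'wrist_torque': array([-0.0236,  0.0328,  0.0293]), 'grip_force': 0.0, 'finger_gap': 0.0881259300526272} -0.0187
```

View pics/side0.png

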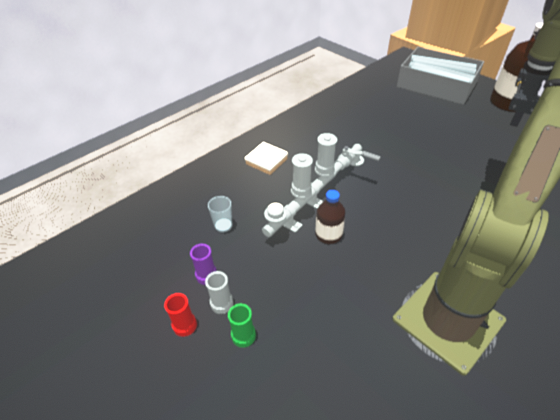

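View pics/top0.png

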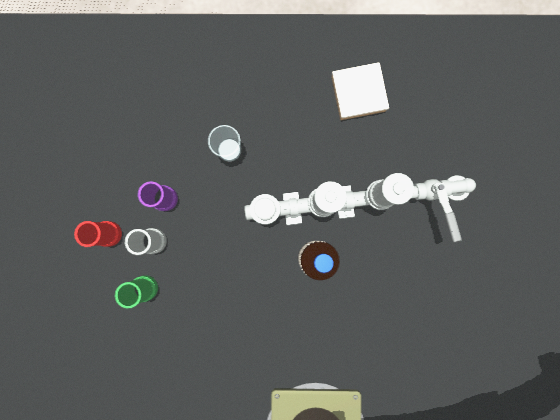

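The side view shows the steel funnel at (219,291), with look-alikes purple (203,262), red (181,314) and green (241,325). The bare holder is at (276,212) and the lever at (368,155). In the top view the steel funnel rim is at (138,242), the bare holder at (265,209), and the lever runs from (440,190) to (457,240). Other things that could be mistaken for the funnel are the glass beaker at top (225,142) and the lidded funnels at (330,197) and (397,188). I choose the plain steel tube at top (138,242).

```bash
cat > h.py <<'E'
from station import arm
import cv2,numpy as np
np.set_printoptions(precision=4,suppress=True)
P={n:arm.camera_params(n) for n in("side","top")}
def ray(n,uv,z):
    c=P[n];d=c["R"].T@np.linalg.solve(c["mtx"],[uv[0],uv[1],1.]);o=-c["R"].T@c["t"]
    return o+d*(z-o[2])/d[2]
def cloud(n,d):
    c=P[n];v,u=np.mgrid[:420,:560];r=np.stack([(u-c["mtx"][0,2])/c["mtx"][0,0]*d,(v-c["mtx"][1,2])/c["mtx"][1,1]*d,d],-1)
    return (r-c["t"])@c["R"]
def circ(p):
    A=np.c_[2*p,np.ones(len(p))];s=np.linalg.lstsq(A,(p**2).sum(1),rcond=None)[0]
    return s[:2],np.sqrt(s[2]+s[:2]@s[:2])
def proj(n,X):
    c=P[n];q=c["mtx"]@(c["R"]@np.asarray(X)+c["t"]);return q[:2]/q[2]
E
python3 - <<'E'
from h import *
T=np.load("/tmp/top0.npz");S=np.load("/tmp/side0.npz")
t=T["p"]; C=cloud("top",T["d"])
hsv=cv2.cvtColor(t,cv2.COLOR_BGR2HSV)
m=((hsv[...,2]>95)&(hsv[...,1]<70)).astype(np.uint8)
def box(m,u0,u1,v0,v1):
    r=np.zeros_like(m);r[v0:v1,u0:u1]=m[v0:v1,u0:u1];return r
# funnel rim outer from cloud points with z ~.11
for name,b,z,r in(("funnel",(115,175,222,262),.11,.026),("holder",(244,290,190,228),.12,.0235),("fb",(300,360,175,225),.21,.029),("fc",(375,425,165,215),.21,.029)):
    k=box(m,*b).astype(bool)&(abs(C[...,2]-z)<.008)
    v,u=np.nonzero(k); w=np.array([ray("top",(a,c),z)[:2] for a,c in zip(u,v)])
    h=cv2.convexHull(w.astype(np.float32))[:,0]
    print(name,len(u),"circ",circ(h.astype(float)),"minenc",cv2.minEnclosingCircle(w.astype(np.float32)),"zmed",np.median(C[k][:,2]))
k=box(m,430,475,185,250).astype(bool)&(C[...,2]>.09)&(C[...,2]<.125)
v,u=np.nonzero(k);print("lever px",len(u),u.min(),u.max(),v.min(),v.max())
w=np.array([ray("top",(a,c),.111)[:2] for a,c in zip(u,v)]);print("lever rect",cv2.minAreaRect(w.astype(np.float32)),cv2.boxPoints(cv2.minAreaRect(w.astype(np.float32))))
crops=[cv2.resize(t[b[2]:b[3],b[0]:b[1]],(390,int(390*(b[3]-b[2])/(b[1]-b[0])))) for b in((70,200,170,300),(400,500,150,250))]
cv2.imwrite("pics/crop1.png",np.hstack(crops))
E
```

```text
funnel 206 circ (array([0.4404, 0.3853]), np.float64(0.02702541649016635)) minenc ((0.4407571852207184, 0.38530659675598145), 0.028117774054408073) zmed 0.11040045450567552
holder 392 circ (array([0.5123, 0.1193]), np.float64(0.022847428852845648)) minenc ((0.5121390223503113, 0.11939749121665955), 0.023431623354554176) zmed 0.1207839029008222
fb 642 circ (array([ 0.5293, -0.0051]), np.float64(0.028804293406615687)) minenc ((0.5294818878173828, -0.004914219491183758), 0.0292330514639616) zmed 0.21533305863162705
fc 651 circ (array([ 0.5456, -0.1294]), np.float64(0.028840931327215075)) minenc ((0.5456560254096985, -0.12932783365249634), 0.029281573370099068) zmed 0.2152292973458351
lever px 532 434 461 185 241
lever rect ((0.5073734521865845, -0.2631748616695404), (0.12472598999738693, 0.022605041041970253), 18.269756317138672) [[ 0.4446 -0.272 ]
 [ 0.4517 -0.2935]
 [ 0.5701 -0.2544]
 [ 0.563  -0.2329]]
```

View pics/crop1.png

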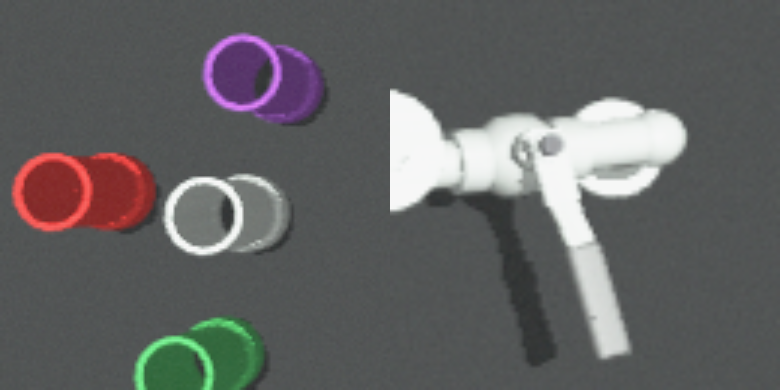

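The crop confirms the plain steel funnel, which has coloured look-alikes on three sides. Its rim is at (.440,.385), r≈27 mm and z .110, and the holder top is at (.512,.119), r≈23 mm and z .121. The holder spacing measures 125 mm, as it should. The lever is slightly ajar (about 7°). Next I lift and swing around the base to the funnel.

send_rows:
  deltas:
    - {"dp":[0,0,-1],"grip":-1}
    - {"dp":[0,0,-1],"grip":-1}
    - {"dp":[0,0,-1],"grip":-1}
    - {"dp":[1,-0.06,0],"twist":[0,0,-0.092],"grip":-1}
    - {"dp":[1,-0.06,0],"twist":[0,0,-0.092],"grip":-1}
    - {"dp":[1,-0.06,0],"twist":[0,0,-0.092],"grip":-1}
    - {"dp":[1,-0.06,0],"twist":[0,0,-0.092],"grip":-1}
    - {"dp":[1,-0.06,0],"twist":[0,0,-0.092],"grip":-1}
    - {"dp":[1,-0.06,0],"twist":[0,0,-0.092],"grip":-1}
    - {"dp":[1,-0.06,0],"twist":[0,0,-0.092],"grip":-1}
    - {"dp":[1,-0.06,0],"twist":[0,0,-0.092],"grip":-1}
    - {"dp":[1,-0.06,0],"twist":[0,0,-0.092],"grip":-1}
    - {"dp":[1,-0.06,0],"twist":[0,0,-0.092],"grip":-1}
    - {"dp":[1,-0.06,0],"twist":[0,0,-0.092],"grip":-1}
    - {"dp":[1,-0.06,0],"twist":[0,0,-0.092],"grip":-1}
    - {"dp":[1,-0.06,0],"twist":[0,0,-0.092],"grip":-1}
    - {"dp":[1,-0.06,0],"twist":[0,0,-0.092],"grip":-1}
    - {"dp":[1,-0.06,0],"twist":[0,0,-0.092],"grip":-1}
    - {"dp":[1,-0.06,0],"twist":[0,0,-0.092],"grip":-1}
    - {"dp":[1,-0.06,0],"twist":[0,0,-0.092],"grip":-1}

```text
schema error: expected keys dp, twist, grip
```

send_rows:
  deltas:
    - {"dp":[1,-0.06,0],"twist":[0,0,-0.092],"grip":-1}
    - {"dp":[1,-0.06,0],"twist":[0,0,-0.092],"grip":-1}
    - {"dp":[1,-0.06,0],"twist":[0,0,-0.092],"grip":-1}
    - {"dp":[1,-0.06,0],"twist":[0,0,-0.092],"grip":-1}
    - {"dp":[1,-0.06,0],"twist":[0,0,-0.092],"grip":-1}
    - {"dp":[1,-0.06,0],"twist":[0,0,-0.092],"grip":-1}
    - {"dp":[1,-0.06,0],"twist":[0,0,-0.092],"grip":-1}
    - {"dp":[1,-0.06,0],"twist":[0,0,-0.092],"grip":-1}
    - {"dp":[1,-0.06,0],"twist":[0,0,-0.092],"grip":-1}
    - {"dp":[1,-0.06,0],"twist":[0,0,-0.092],"grip":-1}
    - {"dp":[1,-0.06,0],"twist":[0,0,-0.092],"grip":-1}
    - {"dp":[1,-0.06,0],"twist":[0,0,-0.092],"grip":-1}
    - {"dp":[1,-0.06,0],"twist":[0,0,-0.092],"grip":-1}
    - {"dp":[1,-0.06,0],"twist":[0,0,-0.092],"grip":-1}
    - {"dp":[1,-0.06,0],"twist":[0,0,-0.092],"grip":-1}
    - {"dp":[1,-0.06,0],"twist":[0,0,-0.092],"grip":-1}
    - {"dp":[1,-0.06,0],"twist":[0,0,-0.092],"grip":-1}
    - {"dp":[1,-0.06,0],"twist":[0,0,-0.092],"grip":-1}
    - {"dp":[1,-0.06,0],"twist":[0,0,-0.092],"grip":-1}
    - {"dp":[1,-0.06,0],"twist":[0,0,-0.092],"grip":-1}

```text
time: 2.1
position: [0.5836, -0.1627, 0.2383]
ee_rot: [-0.0, 0.801, 0.599, -0.0]
contact_force: [0.2, 0.8, 1.1]
finger_gap: 0.0882
grip_force: 0.0
```

```bash
cat >> h.py <<'E'
from scipy.spatial.transform import Rotation as Ro
def go(target,yaw=None):
    "tool-frame shift/turn (command units) to world TCP target, tool straight down; yaw = world angle deg of tool y"
    o=arm.observe();q=o["ee_rot"];R=Ro.from_quat([q[1],q[2],q[3],q[0]])
    y=R.as_matrix()[:,1];cur=np.degrees(np.arctan2(y[1],y[0]));yaw=cur if yaw is None else yaw
    a=np.radians(yaw);Y=np.array([np.cos(a),np.sin(a),0]);Z=np.array([0,0,-1.]);D=Ro.from_matrix(np.c_[np.cross(Y,Z),Y,Z])
    print("t",round(o["time"],2),"pos",o["position"],"yawY",cur,"F",o["contact_force"],"gap",o["finger_gap"],"grip",o["grip_force"])
    print("dp units",R.inv().apply(np.asarray(target)-o["position"])/.03,"twist units",np.degrees((R.inv()*D).as_rotvec())/30)
E
python3 -c "
from h import *
go([.4404,.3853,.25],41.3)"
```

```text
t 2.1 pos [ 0.5836 -0.1627  0.2383] yawY -16.365796982358784 F [0.2432 0.7594 1.0797] gap 0.08816408316472196 grip 0.0
dp units [16.1803 -9.7285 -0.3864] twist units [-0.0014 -0.0004 -1.9222]
```

The first call was refused for missing twist keys, so the arm skipped the lift. It is clear of everything, with no contact. I lift now and then continue the swing.

send_rows:
  deltas:
    - {"dp":[0,0,-1],"twist":[0,0,0],"grip":-1}
    - {"dp":[0,0,-1],"twist":[0,0,0],"grip":-1}
    - {"dp":[0,0,-1],"twist":[0,0,0],"grip":-1}
    - {"dp":[1,-0.06,0],"twist":[0,0,-0.092],"grip":-1}
    - {"dp":[1,-0.06,0],"twist":[0,0,-0.092],"grip":-1}
    - {"dp":[1,-0.06,0],"twist":[0,0,-0.092],"grip":-1}
    - {"dp":[1,-0.06,0],"twist":[0,0,-0.092],"grip":-1}
    - {"dp":[1,-0.06,0],"twist":[0,0,-0.092],"grip":-1}
    - {"dp":[1,-0.06,0],"twist":[0,0,-0.092],"grip":-1}
    - {"dp":[1,-0.06,0],"twist":[0,0,-0.092],"grip":-1}
    - {"dp":[1,-0.06,0],"twist":[0,0,-0.092],"grip":-1}
    - {"dp":[1,-0.06,0],"twist":[0,0,-0.092],"grip":-1}
    - {"dp":[1,-0.06,0],"twist":[0,0,-0.092],"grip":-1}
    - {"dp":[1,-0.06,0],"twist":[0,0,-0.092],"grip":-1}
    - {"dp":[1,-0.06,0],"twist":[0,0,-0.092],"grip":-1}
    - {"dp":[1,-0.06,0],"twist":[0,0,-0.092],"grip":-1}
    - {"dp":[1,-0.06,0],"twist":[0,0,-0.092],"grip":-1}
    - {"dp":[1,-0.06,0],"twist":[0,0,-0.092],"grip":-1}
    - {"dp":[1,-0.06,0],"twist":[0,0,-0.092],"grip":-1}
    - {"dp":[1,-0.06,0],"twist":[0,0,-0.092],"grip":-1}

```text
time: 4.1
position: [0.5048, 0.3275, 0.3282]
ee_rot: [-0.0, 0.496, 0.868, -0.001]
contact_force: [0.5, -0.2, 0.2]
finger_gap: 0.0879
grip_force: 0.0
```

```bash
python3 -c "
from h import *
go([.4404,.3853,.25],41.3)"
```

```text
t 4.1 pos [0.5048 0.3275 0.3282] yawY 30.546338262720973 F [ 0.5317 -0.1968  0.1536] gap 0.08785175712455875 grip 0.0
dp units [ 2.75   -0.8679  2.6051] twist units [-0.0019  0.0004 -0.3585]
```

send_rows:
  deltas:
    - {"dp":[0.9,-0.28,0.5],"twist":[0,0,-0.12],"grip":-1}
    - {"dp":[0.92,-0.28,0.9],"twist":[0,0,-0.12],"grip":-1}
    - {"dp":[0.9,-0.3,1],"twist":[0,0,-0.12],"grip":-1}
    - {"dp":[0,0,0],"twist":[0,0,0],"grip":-1}
    - {"dp":[0,0,0],"twist":[0,0,0],"grip":-1}

```text
time: 4.6
position: [0.4382, 0.3797, 0.2561]
ee_rot: [-0.0, 0.412, 0.911, -0.001]
contact_force: [1.0, 0.3, -0.1]
finger_gap: 0.088
grip_force: 0.0
```

```bash
python3 -c "
from h import *
go([.4404,.3853,.0703])
S=np.load('/tmp/side0.npz');s=S['p'];hsv=cv2.cvtColor(s,cv2.COLOR_BGR2HSV)
print('side proj funnel base/top/mid',proj('side',[.4404,.3853,0]),proj('side',[.4404,.3853,.11]))
# rim in side view
C=cloud('side',S['d']);k=(hsv[...,1]<70)&(abs(C[...,2]-.11)<.006);k[:255]=0;k[320:]=0;k[:,:200]=0;k[:,240:]=0
v,u=np.nonzero(k);w=np.array([ray('side',p,.11)[:2] for p in zip(u,v)],np.float32);print(len(u),circ(cv2.convexHull(w)[:,0].astype(float)),cv2.minEnclosingCircle(w))
k=(abs(C[...,2]-.12)<.005);k[:195]=0;k[225:]=0;k[:,:255]=0;k[:,295:]=0
v,u=np.nonzero(k);w=np.array([ray('side',p,.12)[:2] for p in zip(u,v)],np.float32);print(len(u),circ(cv2.convexHull(w)[:,0].astype(float)),cv2.minEnclosingCircle(w))
"
```

```text
t 4.6 pos [0.4382 0.3797 0.2561] yawY 41.290193765298795 F [ 1.0008  0.2971 -0.0952] gap 0.08798915352041414 grip 0.0
dp units [0.0945 0.1901 6.1922] twist units [-0.0033  0.001   0.    ]
side proj funnel base/top/mid [222.2928 303.6483] [216.6883 280.2808]
151 (array([0.4416, 0.3862]), np.float64(0.027407332050716608)) ((0.4414362609386444, 0.3862217962741852), 0.028445497155189514)
159 (array([0.5118, 0.1223]), np.float64(0.023308577523900358)) ((0.5116938948631287, 0.12250915914773941), 0.02473805472254753)
```

send_rows:
  deltas:
    - {"dp":[0.11,0.22,0],"twist":[0,0,0],"grip":-1}
    - {"dp":[0,0,1],"twist":[0,0,0],"grip":-1}
    - {"dp":[0,0,1],"twist":[0,0,0],"grip":-1}
    - {"dp":[0,0,1],"twist":[0,0,0],"grip":-1}
    - {"dp":[0,0,1],"twist":[0,0,0],"grip":-1}
    - {"dp":[0,0,0.8],"twist":[0,0,0],"grip":-1}
    - {"dp":[0,0,0.7],"twist":[0,0,0],"grip":-1}
    - {"dp":[0,0,0.6],"twist":[0,0,0],"grip":-1}
    - {"dp":[0,0,0],"twist":[0,0,0],"grip":-1}
    - {"dp":[0,0,0],"twist":[0,0,0],"grip":-1}

```text
time: 5.6
position: [0.4428, 0.3871, 0.0744]
ee_rot: [0.001, 0.414, 0.91, 0.001]
contact_force: [0.5, 0.6, -0.6]
finger_gap: 0.0884
grip_force: 0.0
```

```bash
python3 -c "
from h import *
go([.441,.3857,.0733])"
```

```text
t 5.6 pos [0.4428 0.3871 0.0744] yawY 41.1430018523469 F [ 0.4823  0.5755 -0.5667] gap 0.08835076633663624 grip 0.0
dp units [ 0.0056 -0.0752  0.0358] twist units [ 0.0034  0.0008 -0.    ]
```

Good alignment, so I close the gripper.

send_rows:
  deltas:
    - {"dp":[0,-0.07,0],"twist":[0,0,0],"grip":-1}
    - {"dp":[0,0,0],"twist":[0,0,0],"grip":1}
    - {"dp":[0,0,0],"twist":[0,0,0],"grip":1}
    - {"dp":[0,0,0],"twist":[0,0,0],"grip":1}
    - {"dp":[0,0,0],"twist":[0,0,0],"grip":1}
    - {"dp":[0,0,0],"twist":[0,0,0],"grip":1}
    - {"dp":[0,0,0],"twist":[0,0,0],"grip":1}
    - {"dp":[0,0,0],"twist":[0,0,0],"grip":1}

```text
time: 6.4
position: [0.4401, 0.3857, 0.0739]
ee_rot: [0.0, 0.413, 0.911, 0.0]
contact_force: [1.4, 0.1, 1.3]
finger_gap: 0.0513
grip_force: 30.0
```

```bash
python3 -c "
from h import *
go([.512,.120,.32])"
```

```text
t 6.4 pos [0.4401 0.3857 0.0739] yawY 41.23947702399252 F [1.3636 0.1288 1.3474] gap 0.05126658309329046 grip 29.967048582004736
dp units [-8.2397 -4.029  -8.2084] twist units [ 0.0019 -0.0002  0.    ]
```

send_rows:
  deltas:
    - {"dp":[0,0,-0.5],"twist":[0,0,0],"grip":1}
    - {"dp":[0,0,-1],"twist":[0,0,0],"grip":1}
    - {"dp":[0,0,-1],"twist":[0,0,0],"grip":1}
    - {"dp":[0,0,-1],"twist":[0,0,0],"grip":1}
    - {"dp":[0,0,-1],"twist":[0,0,0],"grip":1}
    - {"dp":[0,0,-0.5],"twist":[0,0,0],"grip":1}
    - {"dp":[-0.82,-0.4,0],"twist":[0,0,0],"grip":1}
    - {"dp":[-0.82,-0.4,0],"twist":[0,0,0],"grip":1}
    - {"dp":[-0.82,-0.4,0],"twist":[0,0,0],"grip":1}
    - {"dp":[-0.82,-0.4,0],"twist":[0,0,0],"grip":1}
    - {"dp":[-0.82,-0.4,0],"twist":[0,0,0],"grip":1}
    - {"dp":[-0.82,-0.4,0],"twist":[0,0,0],"grip":1}
    - {"dp":[-0.82,-0.4,0],"twist":[0,0,0],"grip":1}
    - {"dp":[-0.82,-0.4,0],"twist":[0,0,0],"grip":1}
    - {"dp":[-0.82,-0.4,0],"twist":[0,0,0],"grip":1}
    - {"dp":[-0.82,-0.4,0],"twist":[0,0,0],"grip":1}
    - {"dp":[0,0,0],"twist":[0,0,0],"grip":1}
    - {"dp":[0,0,0],"twist":[0,0,0],"grip":1}
    - {"dp":[0,0,0],"twist":[0,0,0],"grip":1}

```text
time: 8.3
position: [0.5111, 0.1224, 0.2241]
ee_rot: [-0.0, 0.412, 0.911, 0.0]
contact_force: [-0.2, -0.4, -2.5]
finger_gap: 0.0511
grip_force: 30.0
```

```bash
python3 -c "
from h import *
go([.512,.1197,.204])
p,d=arm.read_camera('side');np.savez('/tmp/s1.npz',p=p,d=d)
cv2.imwrite('pics/s1.png',cv2.resize(p[110:270,200:400],(800,640))[:600])
"
```

```text
t 8.3 pos [0.5111 0.1224 0.2241] yawY 41.33685101441219 F [-0.2395 -0.3736 -2.5304] gap 0.0511070338154824 grip 29.965059418174178
dp units [-0.0862 -0.0371  0.671 ] twist units [ 0.0008 -0.0014  0.    ]
```

View pics/s1.png

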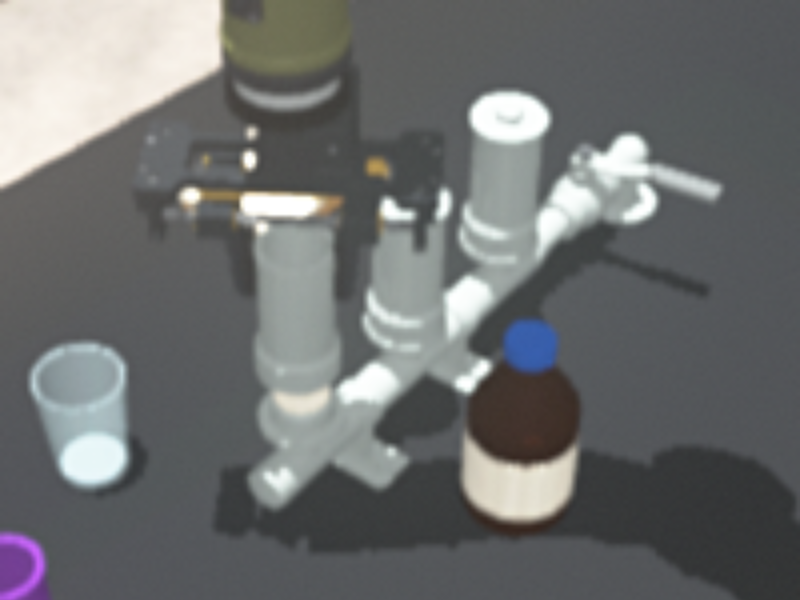

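The held funnel hangs over the bare holder, with its skirt at crop x≈256–341 and the flange at 258–337. I measure the sideways offset of both in this same view.

```bash
python3 -c "
from h import *
z=np.load('/tmp/s1.npz');p=z['p'];g=p.max(-1).astype(float);hs=cv2.cvtColor(p,cv2.COLOR_BGR2HSV)
for r in range(193,224,2): print(r,np.round(g[r,258:292:1]).astype(int))
for n,X in (('holder flange',[.512,.1197,.1]),('head mid',[.512,.1197,.112]),('skirt bot (TCP)',[.5111,.1224,.150]),('skirt top',[.5111,.1224,.172])):print(n,proj('side',X))
"
```

```text
193 [ 95  95  94  93  93 102 130 143 148 151 154 157 159 161 161 162 163 161
 159 157 157 155 155 152 146 138 125 103  93  95  96  93  95 134]
195 [ 95  94  94  94  96 118 147 146 147 151 153 158 160 160 161 160 161 162
 160 158 158 155 154 149 145 147 146 113  96  96  96  94  94  95]
197 [ 95  94  94  93  94 120 156 160 150 148 151 159 159 160 161 161 161 160
 158 157 156 154 152 148 150 157 153 115  95  96  93  96  97  96]
199 [ 94  94  92  92  95 114 147 163 166 163 156 157 159 159 161 160 162 160
 158 158 158 159 158 163 165 163 147 111  95  94  94  95  93  90]
201 [ 94  94  93  94  93 107 140 151 159 164 170 176 178 173 172 171 171 170
 172 171 171 172 168 165 158 152 140 108  94  94  92  90 107 165]
203 [ 94  92  94  94  92  98 124 146 150 153 161 182 187 171 168 167 167 168
 168 167 165 160 160 155 153 146 126  96  90  97 112 173 240 255]
205 [ 92  94  93  94  92  93  99 123 143 151 156 159 161 162 161 161 163 162
 163 162 161 158 157 156 142 112 100 154 226 245 249 255 255 254]
207 [ 91  93  94  94  93  93  91  92 107 139 166 176 171 167 164 163 162 164
 163 163 170 183 197 2
[... 616 characters left out ...]
217 [ 92  91  92  93  92  89  98 133 162 169 166 164 159 160 163 163 163 163
 162 161 161 162 160 163 165 163 159 155 158 161 156 150 147 151]
219 [ 92  92  91  91  92  91  91  99 126 147 160 165 173 176 169 165 163 164
 165 167 167 166 164 162 160 159 158 158 152 147 145 147 153 153]
221 [ 93  92  91  91  92  92  93  92  91  97 116 145 177 191 173 163 163 166
 167 164 162 159 161 162 160 156 152 146 148 151 153 153 154 152]
223 [ 91  91  90  91  94  93  93  91  95 108 129 147 157 160 161 163 163 164
 164 161 157 157 160 157 152 146 149 157 160 159 158 156 151 150]
holder flange [275.6143 213.0487]
head mid [275.4931 210.1593]
skirt bot (TCP) [274.6091 201.3555]
skirt top [274.3631 195.6701]
```

The two views agree to within about 0.5 mm. I align and descend to just above the head.

send_rows:
  deltas:
    - {"dp":[-0.09,-0.04,0.1],"twist":[0,0,0],"grip":1}
    - {"dp":[0,0,0.4],"twist":[0,0,0],"grip":1}
    - {"dp":[0,0,0.4],"twist":[0,0,0],"grip":1}
    - {"dp":[0,0,0],"twist":[0,0,0],"grip":1}
    - {"dp":[0,0,0],"twist":[0,0,0],"grip":1}

```text
time: 8.85
position: [0.5122, 0.1185, 0.196]
ee_rot: [-0.001, 0.413, 0.911, -0.0]
contact_force: [1.0, -0.2, -1.7]
finger_gap: 0.0512
grip_force: 30.0
```

```bash
python3 -c "
from h import *
go([.512,.1197,.1739])"
```

```text
t 8.85 pos [0.5122 0.1185 0.196 ] yawY 41.27162197359343 F [ 0.9713 -0.2375 -1.7446] gap 0.05115655613431481 grip 29.965042550265935
dp units [0.0331 0.0231 0.7367] twist units [-0.0025 -0.0013 -0.    ]
```

send_rows:
  deltas:
    - {"dp":[0.02,0.01,0.1],"twist":[0,0,0],"grip":1}
    - {"dp":[0,0,0.1],"twist":[0,0,0],"grip":1}
    - {"dp":[0,0,0.1],"twist":[0,0,0],"grip":1}
    - {"dp":[0,0,0],"twist":[0,0,0],"grip":1}

```text
time: 9.25
position: [0.5122, 0.1189, 0.1874]
ee_rot: [-0.0, 0.413, 0.911, -0.0]
contact_force: [-1.1, 0.3, -2.1]
finger_gap: 0.0514
grip_force: 30.0
```

The bottom edge is at about 0.1135, below the head top, with no contact force, so the skirt is over the head. I continue down.

send_rows:
  deltas:
    - {"dp":[0,0,0.1],"twist":[0,0,0],"grip":1}
    - {"dp":[0,0,0.1],"twist":[0,0,0],"grip":1}
    - {"dp":[0,0,0.1],"twist":[0,0,0],"grip":1}
    - {"dp":[0,0,0.05],"twist":[0,0,0],"grip":1}
    - {"dp":[0,0,0],"twist":[0,0,0],"grip":1}

```text
time: 9.75
position: [0.5123, 0.119, 0.1769]
ee_rot: [-0.0, 0.413, 0.911, -0.0]
contact_force: [0.5, 0.5, -2.0]
finger_gap: 0.0512
grip_force: 30.0
```

send_rows:
  deltas:
    - {"dp":[0,0,0.05],"twist":[0,0,0],"grip":1}
    - {"dp":[0,0,0.05],"twist":[0,0,0],"grip":1}
    - {"dp":[0,0,0],"twist":[0,0,0],"grip":1}

```text
time: 10.05
position: [0.5123, 0.119, 0.174]
ee_rot: [-0.0, 0.413, 0.911, -0.0]
contact_force: [-0.0, -0.2, -1.8]
finger_gap: 0.0513
grip_force: 30.0
```

send_rows:
  deltas:
    - {"dp":[0,0,0.03],"twist":[0,0,0],"grip":1}
    - {"dp":[0,0,0.03],"twist":[0,0,0],"grip":1}
    - {"dp":[0,0,0],"twist":[0,0,0],"grip":1}

```text
time: 10.35
position: [0.5126, 0.1192, 0.1737]
ee_rot: [0.001, 0.413, 0.911, -0.0]
contact_force: [-2.2, -1.7, 8.7]
finger_gap: 0.0515
grip_force: 29.9
```

There is upward contact of about 10 N at the expected height, so the funnel is home. I release and rise.

send_rows:
  deltas:
    - {"dp":[0,0,0],"twist":[0,0,0],"grip":-1}
    - {"dp":[0,0,0],"twist":[0,0,0],"grip":-1}
    - {"dp":[0,0,0],"twist":[0,0,0],"grip":-1}
    - {"dp":[0,0,0],"twist":[0,0,0],"grip":-1}
    - {"dp":[0,0,0],"twist":[0,0,0],"grip":-1}
    - {"dp":[0,0,-0.3],"twist":[0,0,0],"grip":-1}
    - {"dp":[0,0,-0.7],"twist":[0,0,0],"grip":-1}
    - {"dp":[0,0,-1],"twist":[0,0,0],"grip":-1}
    - {"dp":[0,0,-1],"twist":[0,0,0],"grip":-1}
    - {"dp":[0,0,-1],"twist":[0,0,0],"grip":-1}
    - {"dp":[0,0,-1],"twist":[0,0,0],"grip":-1}
    - {"dp":[0,0,0],"twist":[0,0,0],"grip":-1}

```text
time: 11.55
position: [0.5142, 0.1207, 0.3268]
ee_rot: [0.003, 0.413, 0.911, 0.003]
contact_force: [-0.4, 1.0, -0.4]
finger_gap: 0.0883
grip_force: 0.0
```

```bash
python3 -c "
from h import *
T=np.load('/tmp/top0.npz');t=T['p'];C=cloud('top',T['d']);h=cv2.cvtColor(t,cv2.COLOR_BGR2HSV)
k=np.zeros((420,560),bool);k[206:245,436:470]=1
k&=(h[...,2]>95)&(C[...,2]>.08)&(C[...,2]<.13)
v,u=np.nonzero(k);w=np.array([ray('top',p,.111)[:2] for p in zip(u,v)],np.float32)
print(len(u),'z',np.median(C[k][:,2]));r=cv2.minAreaRect(w);print(r,cv2.boxPoints(r))
print(cv2.fitLine(w,cv2.DIST_L2,0,.01,.01).ravel())
print('stem px 441,187:',ray('top',(441,187.2),.115))
p,d=arm.read_camera('side');cv2.imwrite('pics/s2.png',cv2.resize(p[110:270,200:400],(750,600)))
go([.4815,-.276,.30])
"
```

```text
330 z 0.1103468449605616
((0.4854288101196289, -0.2715837359428406), (0.07730519026517868, 0.019555188715457916), 15.683649063110352) [[ 0.4456 -0.2726]
 [ 0.4509 -0.2914]
 [ 0.5253 -0.2705]
 [ 0.52   -0.2517]]
[ 0.9573  0.2891  0.4837 -0.2718]
stem px 441,187: [ 0.5595 -0.2482  0.115 ]
t 11.6 pos [0.5132 0.1198 0.3246] yawY 41.23996780002467 F [ 0.2415  0.4326 -0.4135] gap 0.08827737879529078 grip 0.0
dp units [-9.2214 -9.4955  0.7977] twist units [ 0.0078  0.0036 -0.    ]
```

View pics/s2.png

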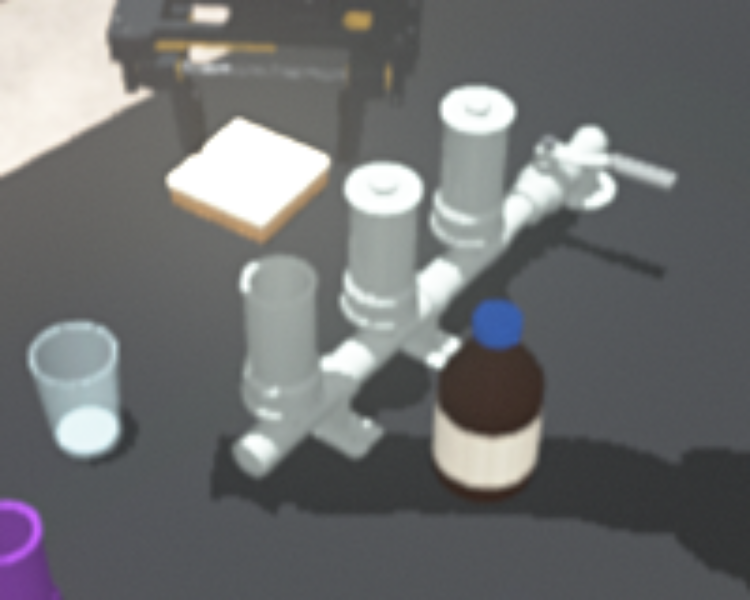

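The funnel now sits with its skirt on the flange at crop (280,390), and everything else is undisturbed. Next is the valve. The grip middle is about (.478,-.2735), the lever's world direction is about 16° and the manifold's yaw 7.6°, so the lever is at about 8.5°.

send_rows:
  deltas:
    - {"dp":[-0.65,-0.68,0],"twist":[0,0,0],"grip":-1}
    - {"dp":[-0.65,-0.68,0],"twist":[0,0,0],"grip":-1}
    - {"dp":[-0.65,-0.68,0],"twist":[0,0,0],"grip":-1}
    - {"dp":[-0.65,-0.68,0],"twist":[0,0,0],"grip":-1}
    - {"dp":[-0.65,-0.68,0],"twist":[0,0,0],"grip":-1}
    - {"dp":[-0.65,-0.68,0],"twist":[0,0,0],"grip":-1}
    - {"dp":[-0.65,-0.68,0],"twist":[0,0,0],"grip":-1}
    - {"dp":[-0.65,-0.68,0],"twist":[0,0,0],"grip":-1}
    - {"dp":[-0.65,-0.68,0],"twist":[0,0,0],"grip":-1}
    - {"dp":[-0.65,-0.68,0],"twist":[0,0,0],"grip":-1}
    - {"dp":[-0.65,-0.68,0],"twist":[0,0,0],"grip":-1}
    - {"dp":[-0.65,-0.68,0],"twist":[0,0,0],"grip":-1}
    - {"dp":[-0.65,-0.68,0],"twist":[0,0,0],"grip":-1}
    - {"dp":[-0.65,-0.68,0],"twist":[0,0,0],"grip":-1}

```text
time: 13.0
position: [0.4765, -0.2755, 0.3212]
ee_rot: [-0.001, 0.413, 0.911, -0.0]
contact_force: [0.6, -0.1, -0.6]
finger_gap: 0.0882
grip_force: 0.0
```

send_rows:
  deltas:
    - {"dp":[0,0,0],"twist":[0,0,0.275],"grip":-1}
    - {"dp":[0,0,0],"twist":[0,0,0.275],"grip":-1}
    - {"dp":[0,0,0],"twist":[0,0,0.275],"grip":-1}
    - {"dp":[0,0,0],"twist":[0,0,0.275],"grip":-1}
    - {"dp":[0,0,0],"twist":[0,0,0.275],"grip":-1}
    - {"dp":[0,0,0],"twist":[0,0,0.275],"grip":-1}
    - {"dp":[0,0,0],"twist":[0,0,0.275],"grip":-1}
    - {"dp":[0,0,0],"twist":[0,0,0.275],"grip":-1}
    - {"dp":[0,0,0],"twist":[0,0,0.275],"grip":-1}
    - {"dp":[0,0,0],"twist":[0,0,0.275],"grip":-1}
    - {"dp":[0,0,0],"twist":[0,0,0.275],"grip":-1}
    - {"dp":[0,0,0],"twist":[0,0,0.275],"grip":-1}
    - {"dp":[0,0,0],"twist":[0,0,0.275],"grip":-1}
    - {"dp":[0,0,0],"twist":[0,0,0.275],"grip":-1}
    - {"dp":[0,0,0],"twist":[0,0,0],"grip":-1}
    - {"dp":[0,0,0],"twist":[0,0,0],"grip":-1}

```text
time: 14.6
position: [0.4772, -0.2742, 0.3217]
ee_rot: [-0.0, 0.99, 0.139, -0.001]
contact_force: [0.3, -0.1, -1.4]
finger_gap: 0.0881
grip_force: 0.0
```

```bash
python3 -c "
from h import *
go([.478,-.2735,.0873],-74)"
```

```text
t 14.6 pos [ 0.4772 -0.2742  0.3217] yawY -74.0442380528961 F [ 0.3263 -0.0756 -1.4303] gap 0.08814643161484709 grip 0.0
dp units [ 0.0433 -0.0062  7.8126] twist units [-0.0018  0.0028 -0.0015]
```

send_rows:
  deltas:
    - {"dp":[0.03,0,1],"twist":[0,0,0],"grip":-1}
    - {"dp":[0,0,1],"twist":[0,0,0],"grip":-1}
    - {"dp":[0,0,1],"twist":[0,0,0],"grip":-1}
    - {"dp":[0,0,1],"twist":[0,0,0],"grip":-1}
    - {"dp":[0,0,1],"twist":[0,0,0],"grip":-1}
    - {"dp":[0,0,1],"twist":[0,0,0],"grip":-1}
    - {"dp":[0,0,0.8],"twist":[0,0,0],"grip":-1}
    - {"dp":[0,0,0.6],"twist":[0,0,0],"grip":-1}
    - {"dp":[0,0,0.4],"twist":[0,0,0],"grip":-1}
    - {"dp":[0,0,0],"twist":[0,0,0],"grip":-1}
    - {"dp":[0,0,0],"twist":[0,0,0],"grip":-1}

```text
time: 15.7
position: [0.4787, -0.2743, 0.0887]
ee_rot: [0.0, 0.991, 0.137, 0.0]
contact_force: [0.5, 0.3, -0.9]
finger_gap: 0.0883
grip_force: 0.0
```

send_rows:
  deltas:
    - {"dp":[0,0,0],"twist":[0,0,0],"grip":1}
    - {"dp":[0,0,0],"twist":[0,0,0],"grip":1}
    - {"dp":[0,0,0],"twist":[0,0,0],"grip":1}
    - {"dp":[0,0,0],"twist":[0,0,0],"grip":1}
    - {"dp":[0,0,0],"twist":[0,0,0],"grip":1}
    - {"dp":[0,0,0],"twist":[0,0,0],"grip":1}
    - {"dp":[0,0,0],"twist":[0,0,0],"grip":1}
    - {"dp":[0,0,0],"twist":[0,0,0],"grip":1}
    - {"dp":[0,0,0],"twist":[0,0,0],"grip":1}
    - {"dp":[0,0,0],"twist":[0,0,0],"grip":1}

```text
time: 16.7
position: [0.4786, -0.2748, 0.0884]
ee_rot: [0.0, 0.991, 0.136, 0.0]
contact_force: [0.3, -1.5, -1.0]
finger_gap: 0.0173
grip_force: 30.0
```

Gripped, with a gap of 17.3 mm. I turn about the stem by about 36.5° (ten steps of 3.65°), with a check halfway.

send_rows:
  deltas:
    - {"dp":[0.006,0.182,0],"twist":[0,0,-0.1217],"grip":1}
    - {"dp":[0.006,0.182,0],"twist":[0,0,-0.1217],"grip":1}
    - {"dp":[0.006,0.182,0],"twist":[0,0,-0.1217],"grip":1}
    - {"dp":[0.006,0.182,0],"twist":[0,0,-0.1217],"grip":1}
    - {"dp":[0.006,0.182,0],"twist":[0,0,-0.1217],"grip":1}

```text
time: 17.2
position: [0.4893, -0.2998, 0.0884]
ee_rot: [0.0, 0.956, 0.293, -0.001]
contact_force: [-1.0, -1.8, 0.4]
finger_gap: 0.0175
grip_force: 30.2
```

send_rows:
  deltas:
    - {"dp":[0.006,0.182,0],"twist":[0,0,-0.1217],"grip":1}
    - {"dp":[0.006,0.182,0],"twist":[0,0,-0.1217],"grip":1}
    - {"dp":[0.006,0.182,0],"twist":[0,0,-0.1217],"grip":1}
    - {"dp":[0.006,0.182,0],"twist":[0,0,-0.1217],"grip":1}
    - {"dp":[0.006,0.182,0],"twist":[0,0,-0.1217],"grip":1}
    - {"dp":[0,0,0],"twist":[0,0,0],"grip":1}
    - {"dp":[0,0,0],"twist":[0,0,0],"grip":1}

```text
time: 17.9
position: [0.5082, -0.3209, 0.0885]
ee_rot: [0.001, 0.899, 0.439, -0.0]
contact_force: [0.7, -5.9, -0.7]
finger_gap: 0.0176
grip_force: 30.0
```

```bash
python3 -c "
from h import *
go([.561-.607*.085,-.251-.794*.085,.0873],-37.4)"
```

```text
t 17.9 pos [ 0.5082 -0.3209  0.0885] yawY -37.9359771028763 F [ 0.7366 -5.8675 -0.6949] gap 0.01764229397533238 grip 29.98796559870243
dp units [ 0.0881 -0.0191  0.0384] twist units [ 0.0034  0.0038 -0.0179]
```

send_rows:
  deltas:
    - {"dp":[0,0,0],"twist":[0,0,0],"grip":-1}
    - {"dp":[0,0,0],"twist":[0,0,0],"grip":-1}
    - {"dp":[0,0,0],"twist":[0,0,0],"grip":-1}
    - {"dp":[0,0,0],"twist":[0,0,0],"grip":-1}
    - {"dp":[0,0,-0.4],"twist":[0,0,0],"grip":-1}
    - {"dp":[0,0,-1],"twist":[0,0,0],"grip":-1}
    - {"dp":[0,0,-1],"twist":[0,0,0],"grip":-1}
    - {"dp":[0,0,-1],"twist":[0,0,0],"grip":-1}
    - {"dp":[0,0,-1],"twist":[0,0,0],"grip":-1}
    - {"dp":[0,0,-1],"twist":[0,0,0],"grip":-1}
    - {"dp":[-1,0.2,0],"twist":[0,0,0],"grip":-1}
    - {"dp":[-1,0.2,0],"twist":[0,0,0],"grip":-1}
    - {"dp":[-1,0.2,0],"twist":[0,0,0],"grip":-1}
    - {"dp":[-1,0.2,0],"twist":[0,0,0],"grip":-1}
    - {"dp":[-1,0.2,0],"twist":[0,0,0],"grip":-1}
    - {"dp":[-1,0.2,0],"twist":[0,0,0],"grip":-1}
    - {"dp":[-1,0.2,0],"twist":[0,0,0],"grip":-1}
    - {"dp":[0,0,0],"twist":[0,0,0],"grip":-1}

```text
time: 19.7
position: [0.409, -0.5156, 0.2508]
ee_rot: [0.001, 0.9, 0.437, -0.002]
contact_force: [0.1, -1.1, 0.1]
finger_gap: 0.0882
grip_force: 0.0
```

```bash
python3 - <<'E'
from h import *
p,d=arm.read_camera('top');np.savez('/tmp/t2.npz',p=p,d=d);cv2.imwrite('pics/t2.png',p)
C=cloud('top',d);hs=cv2.cvtColor(p,cv2.COLOR_BGR2HSV)
k=np.zeros((420,560),bool)
for v in range(195,250):
    for u in range(440,500):
        k[v,u]=(v-190)>0.0
k&=(hs[...,2]>95)&(hs[...,1]<70)&(C[...,2]>.095)&(C[...,2]<.125)
k=cv2.connectedComponentsWithStats(k.astype(np.uint8));i=1+np.argmax(k[2][1:,4]);k=k[1]==i
v,u=np.nonzero(k);w=np.array([ray('top',q,.111)[:2] for q in zip(u,v)],np.float32)
d0=np.hypot(*(w-[.561,-.251]).T);w=w[d0>.045]
r=cv2.minAreaRect(w);print(len(w),r);f=cv2.fitLine(w,cv2.DIST_L2,0,.01,.01).ravel();print(f,np.degrees(np.arctan2(f[1],f[0])))
c=np.array(r[0]);print('bearing from stem',np.degrees(np.arctan2(*(c-[.561,-.251])[::-1]))%360)
# pipe direction: low cloud points near z .07 between holders, before picture
T=np.load('/tmp/top0.npz')
D=cloud('top',T['d']);m=(D[...,2]>.066)&(D[...,2]<.08)&(cv2.cvtColor(T['p'],cv2.COLOR_BGR2HSV)[...,2]>95)
m[:170]=0;m[225:]=0;m[:,:240]=0;m[:,430:]=0
a=D[m][:,:2].astype(np.float32);g=cv2.fitLine(a,cv2.DIST_HUBER,0,.01,.01).ravel();print('pipe',len(a),g,np.degrees(np.arctan2(g[1],g[0])))
E
```

```text
307 ((0.5099232196807861, -0.31371235847473145), (0.0729198306798935, 0.01880469359457493), 51.10795974731445)
[ 0.6157  0.788   0.5093 -0.3144] 51.99531
bearing from stem 230.8385218922814
pipe 889 [ 0.1341 -0.991   0.5328 -0.0387] -82.2918
```

View pics/t2.png

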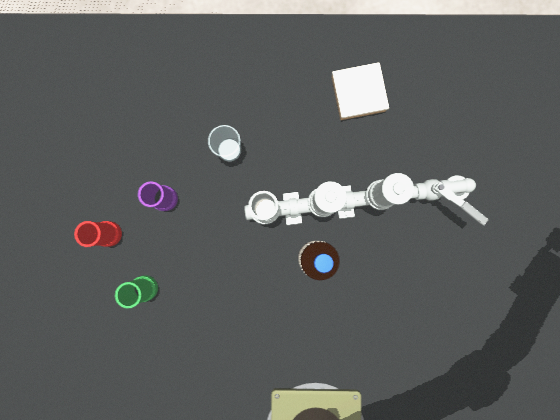

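The top view shows the funnel on its holder at (263,207) and the lever pointing down and right to (485,220), with everything else unmoved. The lever is at about 44°. One last check of the funnel's seating height and level, then I hand in.

```bash
python3 - <<'E'
from h import *
T=np.load('/tmp/t2.npz');C=cloud('top',T['d']);k=(abs(C[...,2]-.21)<.01);k[:,:240]=0;k[:,290:]=0;k[:180]=0;k[235:]=0
q=C[k];A=np.c_[q[:,:2]-q[:,:2].mean(0),np.ones(len(q))];print(len(q),np.median(q[:,2]),'tilt',np.linalg.lstsq(A,q[:,2],rcond=None)[0])
v,u=np.nonzero(k);w=np.array([ray('top',p,.21)[:2] for p in zip(u,v)],np.float32);print(cv2.minEnclosingCircle(w))
ok=abs(np.median(q[:,2])-.21)<.003
print(ok, arm.finish_job() if ok else None)
E
```

```text
228 0.21043850209429998 tilt [-0.0126 -0.0032  0.2102]
((0.512646496295929, 0.11920169740915298), 0.02717309445142746)
the job is handed in; nothing more can be done
True None
```

The funnel is home on the bare holder's flange (rim measured at 210 mm, level), the vacuum valve lever is at about 44°, nothing else appeared disturbed in the last picture, and the job is handed in.

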